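# Count to the third gap of the brick rack and push the soldering brick home

### The arm

A 7-joint arm with a two-finger parallel gripper is mounted at the origin on the work surface. World frame = base frame: x ahead of the robot, y to its left, z up, the work surface at z = 0. Lengths are in m, angles in rad, forces in N, time in s.
With the tool pointing down it reaches from about 0.4 to 0.85 m from the base axis. Payload 10.4 kg.
Tool frame: the origin (TCP) lies midway between the tips of the shut fingers; the grasp point (between the pads) lies 19 mm behind it (r.grasp_offset is the distance from the TCP to the grasp point, in m); x points along the fingers, y is the direction in which the jaws open and shut, and the axes are right-handed (so a half turn about x gives the same grasp; the last joint's range is limited). The gripper opens to 87 mm and grips with 3 to 60 N. Pads are 19 mm wide; open, the fingers measure 117 mm over their backs; the gripper's body (75 mm by 190 mm) begins 51 mm behind the grasp point.
Start: joints at [-1.216, 0.332, -0.065, 1.46, 0.022, 1.35, -0.088], TCP at [0.231, 0.581, 0.223] pointing down, gripper open.
Joint ranges: [-2.6, 2.6], [-0.5, 2.12], [-1.47, 1.34], [0.16, 2.42], [-1.27, 4.41], [0.06, 2.06], [-2.6, 2.6]. Speed limits (rad/s): [2.22, 2.22, 2.79, 2.79, 3.14, 3.14, 3.14].

### API

Orientations are given as a unit quaternion [x, y, z, w].
In Python, from bench import r, vision, close_job gives the robot as it stands. The module is installed in compiled form; this text tells all that it offers.
- The arm moves only by the shell command python3 -m pendant 'ROWS' [OPENING] [FORCE]. ROWS is text: rows parted by semicolons, each of 6 numbers parted by spaces: the shift along the tool's x, y, z in units of 0.25 m (1.0 is 0.25 m), then the turn, a rotation vector about the tool's x, y, z in units of 1.5 rad (1.0 is 1.5 rad). A call has 1 to 8 rows; each row is the pose to reach, as a shift and turn from the pose commanded when the call began, along the tool's axes at that moment; what a row does not reach only later rows make up. A row lasts 1/10 s, in which the tool goes at most 50 mm and 8.59 degrees, less where a joint would pass 70% of its speed; a pose out of reach is approached as far as the arm can. A call with a number of a shift or a turn outside -1 to 1 is refused whole. A call with a gripper value outside its range is refused whole. OPENING is the gripper command: -1 is shut, 1 is fully open, values between are in proportion, set as the call begins (- or left out, the last holds). The fingers move at their own pace and stop on an object; FORCE is the grip in N (left out, the last holds). Time passes only in rows, so rows that repeat a pose let the fingers close. It gives the time, the measured TCP pose, the force and the opening at its end, in the units of the state.
- r.read_state(): the state, without advancing time (a new reading comes with each control period).
- vision.camera(name): name is "scene" or "top" or "wrist"; returns (picture, depth): 420x560x3 uint8, blue, green, red; 420x560 float32, m along the optical axis (not along the pixel's ray), 0 where there is no reading.
- vision.get_calibration(name): a dict with "camera_matrix" (3x3 intrinsics, pixels), "rvec" (rotation vector, rad) and "tvec" (3), from world to camera coordinates, as OpenCV has them. Camera axes: x right, y down, z forward; pixel columns grow to the right and rows downward; lengths in m; the calibration is good to about 2 mm. The wrist camera is an equidistant fisheye: a pixel r from the principal point sees the ray r / f radians off the axis. A picture is of the moment at which its call begins: read the wrist's pose just before it. get_calibration takes no time and is no camera call; for the wrist camera it gives the pose at the moment of the call.
- close_job(): hands the job in, once; it reports no verdict.
The state is a dict: "time": time; "joint_positions": joint angles; "joint_vel": joint speeds; "joint_torque": joint torques, N m; "ee_pos": TCP position; "eef_rot": TCP orientation; "ft_force": force on the tool from outside, world axes, zero at the start; "torque": the same for the moment, N m; "width": finger opening in m.
Only numpy, scipy, OpenCV 4.12 (cv2) and the standard library are available. Lean on these libraries where they do the work, as an engineer would, in place of code of your own. Each camera call takes 0.05 s, during which the arm holds its last target. There are 200 camera calls.

### The job

Run a fingertip along the top rail of the brick rack from its red left end, touching it over the first, the second and the third gap in turn, and go no further along it. Then push the black soldering brick along the bench with your fingertips, without picking it up or letting it fall over, into that third gap until it sits fully home against the stop bar, and draw the hand clear. Leave the other gaps and everything else on the bench as they are.

Things in the scene. Friction and masses are not known exactly. Their poses are not given: they have to be found in the camera images.
- rack: Fixed, rigid brick rack: six upright hoops of dark 8 mm steel rod, 52 mm apart, make five gaps 44 mm clear, open towards the robot. Origin on the bench at the mouth of the third (middle) gap, mid-way across it; x runs into the gaps, y to the rack's left end, z up. Gap k from the left is centred at y = (3 - k) x 52 mm. Hoops span x = 0 to 88 mm, 44 mm high in front, 74 mm at the back.
- gap3_stop (a point): Point on the rack's rear stop bar, mid-way across the third gap, 17 mm above the bench and 82 mm in from the mouth: where the brick's leading end rests when home. The bar (z 10 to 24 mm) ends all five gaps.
- rail_left_end (a point): Red plastic cap at the left end of the flat top rail, next to the first gap (the right end's cap is black). The rail, 20 mm wide, crosses over all the hoops at x = 52 to 72 mm in the rack's frame, underside 74 mm and top 80 mm above the bench.
- rail1: The 44 mm length of the bright steel top rail that spans the first gap from the left, 20 mm wide and 6 mm thick; origin at the middle of its top face, 80 mm above the bench; axes as the rack's.
- rail2: The 44 mm length of the bright steel top rail that spans the second gap from the left, 20 mm wide and 6 mm thick; origin at the middle of its top face, 80 mm above the bench; axes as the rack's.
- rail3: The 44 mm length of the bright steel top rail that spans the third gap from the left, 20 mm wide and 6 mm thick; origin at the middle of its top face, 80 mm above the bench; axes as the rack's.
- rail4: The 44 mm length of the bright steel top rail that spans the fourth gap from the left, 20 mm wide and 6 mm thick; origin at the middle of its top face, 80 mm above the bench; axes as the rack's.
- rail5: The 44 mm length of the bright steel top rail that spans the fifth gap from the left, 20 mm wide and 6 mm thick; origin at the middle of its top face, 80 mm above the bench; axes as the rack's.
- block: The soot-black soldering brick to be put away: 90 mm long (its x), 34 mm thick (y), 50 mm tall (z), about 0.2 kg, loose, standing on its long narrow edge on the bench in front of the rack. Origin at the centre of its underside. It slides on the bench; pushed above mid-height it may topple.
- block_center (a point): Centre of the black brick, 25 mm above its underside. When it is home in the third gap against the stop bar this lies at x = 37 mm, y = 0 in the rack's frame, and the brick sticks out 8 mm in front of the hoops.
- stored_a: Cream brick of the same size as the black one, loose, standing in the first or the fifth gap; origin at the centre of its underside. To be left alone.
- stored_b: Tan brick of the same size, loose, standing in the first or the fifth gap, whichever the cream one leaves; origin at the centre of its underside. To be left alone.
- flux_jar: White-capped jar 56 mm across and 70 mm tall standing just beyond the rack's right end; origin at the centre of its underside. To be left alone.
- blue_dish: Shallow round blue plastic dish 64 mm across, 22 mm tall, just beyond the rack's left end; origin at the centre of its underside. To be left alone.
- beaker: Glass beaker 84 mm across, 95 mm tall, to the left of the rack; origin at the centre of its underside. To be left alone.
- honeycomb_board: Cream soldering board 130 x 95 x 12 mm with rows of dark holes, lying flat to the left of the work; origin at the centre of its underside. To be left alone.
- hammer: Hammer 240 mm long lying to the right of the work; its handle runs along its x. To be left alone.

How it is judged:
On the way, in this order (a step that is already met when the one before it is completed fails the run):
1. A fingertip touches the rail over the first gap (contact force between the fingers and rail1 above 0.3 N), for 0.05 s.
2. A fingertip touches the rail over the second gap (contact force between the fingers and rail2 above 0.3 N), for 0.05 s.
3. A fingertip touches the rail over the third gap (contact force between the fingers and rail3 above 0.3 N), for 0.05 s.
4. The black brick is pushed fully home into the third gap (x of block_center in the frame of rack between 0.032 and 0.045 m and y of block_center in the frame of rack between -0.009 and 0.009 m and angle between the x axis of block and the x axis of rack, either way round below 0.17 rad and angle between block's own z axis and vertical below 0.1 rad and height (world z) of block_center below 0.03 m), for 0.2 s.
At the end, for the whole second after the job is handed in: The black brick stands upright on the bench in the third gap, square to it (within about 10 degrees) and within 5 mm of fully home against the stop bar, at rest; the other bricks and things are within 20 mm of where they stood (all of step 4 and linear speed of block below 0.01 m/s and angular speed of block below 0.1 rad/s and distance of each of stored_a, stored_b, flux_jar, blue_dish, beaker, honeycomb_board, hammer from where it was at the start of the episode below 0.02 m); the robot touches nothing.
It fails at once if The black brick is lifted off the bench (more than 8 mm) (height (world z) of block_center above 0.033 m).
It fails at once if The black brick falls over (angle between block's own z axis and vertical above 0.5 rad).
It fails at once if The black brick is pushed into another gap or past the rack (x of block_center in the frame of rack above -0.02 m and (y of block_center in the frame of rack above 0.03 m or y of block_center in the frame of rack below -0.03 m)).
It fails at once if The fingers run along the rail beyond the third gap (contact force between the fingers and rail4 above 1 N or contact force between the fingers and rail5 above 1 N).
It fails at once if Another thing on the bench is displaced by more than 20 mm (distance of any of stored_a, stored_b, flux_jar, blue_dish, beaker, honeycomb_board, hammer from where it was at the start of the episode above 0.02 m).
It also fails if it takes over 67 s, if anything falls off the work surface, if the arm or the gripper's body presses on something with over 40 N, if the wrist force passes 120 N, or if a joint passes its speed limit or range.

## Working session

There is one attempt and no reset: what is moved stays moved. The work goes in short steps, Python scripts to look and compute and a shell command to move; the robot and the scene stay as the last step left them, time stands still between calls to the robot, and variables do not carry over. Pictures are saved under pics/ and viewed, about 8 in all and at most 12, crops included, and the job is handed in when it is done.

```bash
mkdir -p pics; cat > h.py <<'E'
import numpy as np, cv2
from bench import r, vision
def cam(n):
    c=vision.get_calibration(n); im,d=vision.camera(n)
    return im,d,np.array(c["camera_matrix"]),cv2.Rodrigues(np.array(c["rvec"],float))[0],np.array(c["tvec"],float).ravel()
def ray(K,R,t,uv,z):
    uv=np.atleast_2d(uv).astype(float)
    p=np.c_[(uv-K[:2,2])/[K[0,0],K[1,1]],np.ones(len(uv))]@R
    o=-R.T@t
    return o+p*((z-o[2])/p[:,2])[:,None]
def cloud(d,K,R,t):
    v,u=np.mgrid[:d.shape[0],:d.shape[1]]
    c=np.dstack([(u-K[0,2])/K[0,0]*d,(v-K[1,2])/K[1,1]*d,d])
    return (c-t)@R
E
python3 - <<'E'
from h import *
for n in("scene","top"):
    im,d,K,R,t=cam(n); cv2.imwrite(f"pics/{n}0.png",im); np.savez(f"{n}0.npz",im=im,d=d,K=K,R=R,t=t); print(n,-R.T@t,K[0,0],(d>0).mean())
s=r.read_state();print(s)
E
```

```text
scene [ 1.35762096 -0.34659832  0.85626575] 411.5761657751403 0.9960841836734694
top [ 0.40411143 -0.0358767   1.45223811] 443.02634413961584 0.9959608843537415
{'time': 0.1, 'joint_positions': array([-1.21559757,  0.33277475, -0.06462622,  1.4608745 ,  0.02160692,
        1.34987303, -0.08849898]), 'joint_vel': array([ 0.00074896, -0.00037858, -0.00057901, -0.00143418, -0.00018764,
        0.0002657 ,  0.00123316]), 'joint_torque': array([ 1.27595737e-03, -6.24542928e+01,  2.45351857e-02, -3.90720928e+01,
       -6.14206656e-02,  3.66803468e-02,  4.23802271e-05]), 'ee_pos': array([0.23046705, 0.58058698, 0.2218463 ]), 'eef_rot': array([ 0.13236205,  0.69457672, -0.13322912,  0.69447352]), 'ft_force': array([-0.17714401,  1.50553073, -0.31016295]), 'torque': array([0.06507461, 0.05544393, 0.0155334 ]), 'width': 0.08706846220611764}
```

View pics/top0.png

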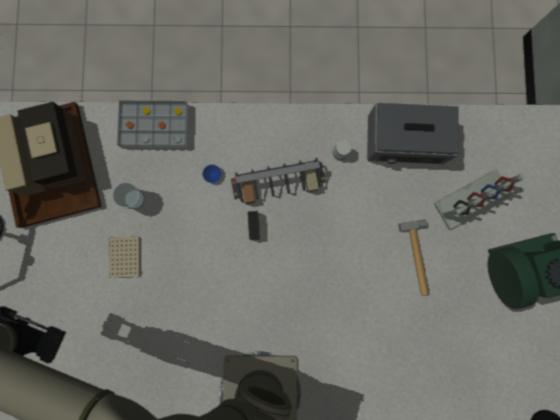

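View pics/scene0.png

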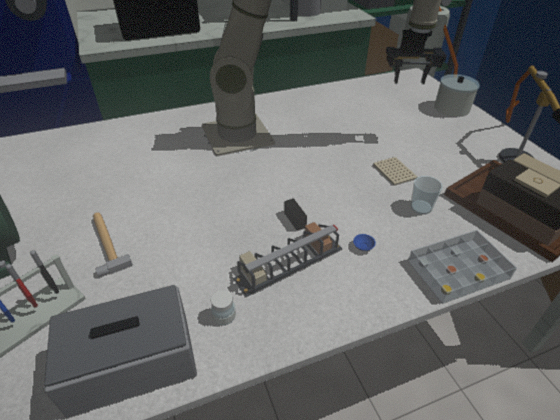

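The top view shows the rack's rail from about (237,182) to (323,165). The black brick is at (254,226), the dish at (213,174) and the jar at (343,150). The gripper is far off to the left. Next I'll measure the rail and the brick from depth.

```bash
python3 - <<'E'
from h import *
for n in("top","scene"):
    z=np.load(n+"0.npz"); im,d,K,R,t=[z[k] for k in("im","d","K","R","t")]
    P=cloud(d,K,R,t); hsv=cv2.cvtColor(im,cv2.COLOR_BGR2HSV)
    roi=(P[...,0]>.45)&(P[...,0]<.85)&(P[...,1]>-.25)&(P[...,1]<.25)
    def rect(m,zp,name):
        v,u=np.nonzero(m); 
        if len(u)<5: print(name,"few",len(u));return
        q=ray(K,R,t,np.c_[u,v],zp)[:,:2].astype(np.float32)
        (c,s,a)=cv2.minAreaRect(q); print(n,name,len(u),np.round(c,4),np.round(s,4),round(a,1),"medz",np.round(np.median(P[m][:,2]),4))
    def big(m):
        k,l,st,_=cv2.connectedComponentsWithStats(m.astype(np.uint8)); return l==1+np.argmax(st[1:,4])
    rect(big(roi&(abs(P[...,2]-.08)<.006)&(hsv[...,1]<60)&(im.max(2)>90)),.08,"rail")
    rect(big(roi&(abs(P[...,2]-.05)<.008)&(im.max(2)<75)),.05,"block")
    red=roi&((hsv[...,0]<6)|(hsv[...,0]>173))&(hsv[...,1]>150)&(im[...,2]>70)
    rect(red,.077,"red")
    v,u=np.nonzero(red); print(list(zip(u,v))[:12])
E
python3 - <<'E'
import cv2
a=cv2.imread("pics/top0.png")[140:250,190:365]; b=cv2.imread("pics/scene0.png")[190:320,200:380]
a=cv2.resize(a,(700,440//1),interpolation=cv2.INTER_CUBIC)
cv2.imwrite("pics/crop_top.png",a)
E
```

```text
top rail 453 [ 0.6917 -0.0523] [0.0204 0.2648] 10.9 medz 0.0795
top block 291 [0.528  0.0216] [0.0876 0.0334] 4.1 medz 0.0495
red few 0
[]
scene rail 672 [ 0.6973 -0.0566] [0.024  0.2668] 10.9 medz 0.0784
scene block 245 [0.5375 0.0157] [0.093 0.035] 4.7 medz 0.048
red few 0
[]
```

View pics/crop_top.png

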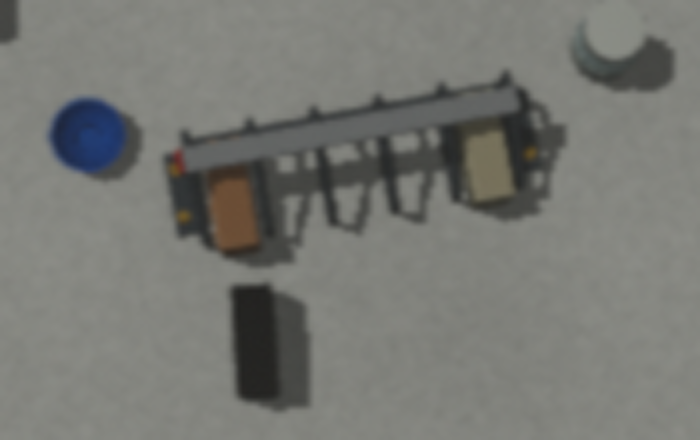

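The crop shows the red cap at the left end (crop 180,160), the tan brick in gap 1, the cream brick in gap 5, and the black brick in front of gap 1. Rack yaw is about 10.9° and brick yaw about 4.1°. The sizes match: rail 20x265 mm, brick 88x33 mm. I'll hover over them and check with the wrist camera.

```bash
cat >> h.py <<'E'
from scipy.spatial.transform import Rotation as Ro
def goal(p,yaw):
    """rows needed to reach TCP p with tool x down and tool y along +-(rack y at yaw deg)"""
    s=r.read_state(); A=Ro.from_quat(s["eef_rot"]); best=None
    for k in(1,-1):
        a=np.radians(yaw); y=k*np.array([-np.sin(a),np.cos(a),0]); x=np.array([0,0,-1.]);
        B=Ro.from_matrix(np.c_[x,y,np.cross(x,y)]); w=(A.inv()*B).as_rotvec()
        if best is None or np.linalg.norm(w)<np.linalg.norm(best): best=w
    print("t",s["time"],"tcp",np.round(s["ee_pos"],4),"F",np.round(s["ft_force"],1))
    print("shift",np.round(A.inv().apply(np.array(p)-s["ee_pos"])/.25,3),"turn",np.round(best/1.5,3))
E
python3 -c "
from h import *
print(Ro.from_quat(r.read_state()['eef_rot']).as_matrix().round(2))
goal([.58,.0,.25],10.9)"
```

```text
[[-0.    0.37  0.93]
 [-0.    0.93 -0.37]
 [-1.   -0.    0.  ]]
t 0.1 tcp [0.2305 0.5806 0.2218] F [-0.2  1.5 -0.3]
shift [-0.11  -1.643  2.156] turn [-0.379 -0.     0.001]
```

```bash
python3 -m pendant '-0.11 -0.75 1 -0.18 0 0;-0.11 -0.75 1 -0.18 0 0;-0.11 -0.75 1 -0.18 0 0;-0.11 -0.75 1 -0.18 0 0;-0.11 -0.75 1 -0.18 0 0;-0.11 -0.75 1 -0.18 0 0;-0.11 -0.75 1 -0.18 0 0;-0.11 -0.75 1 -0.18 0 0' -1
python3 -c "
from h import *
goal([.58,.0,.25],10.9)"
```

```text
time: 0.9
ee_pos: [0.3952, 0.3123, 0.2503]
eef_rot: [0.04, 0.706, -0.04, 0.706]
ft_force: [0.5, 0.9, -0.1]
width: 0.0309
t 0.9 tcp [0.3952 0.3123 0.2503] F [ 0.5  0.9 -0.1]
shift [ 1.000e-03 -1.159e+00  8.750e-01] turn [-0.202  0.    -0.   ]
```

```bash
python3 -m pendant '0 -1 0.8 -0.2 0 0;0 -1 0.8 -0.2 0 0;0 -1 0.8 -0.2 0 0;0 -1 0.8 -0.2 0 0;0 -1 0.8 -0.2 0 0;0 -1 0.8 -0.2 0 0;0 -1 0.8 -0.2 0 0;0 -1 0.8 -0.2 0 0'
python3 - <<'E'
from h import *
goal([.58,.0,.25],10.9)
c=vision.get_calibration("wrist"); im,d=vision.camera("wrist")
K=np.array(c["camera_matrix"]);R=cv2.Rodrigues(np.array(c["rvec"]))[0];t=np.array(c["tvec"]).ravel()
print(K.round(1).tolist(),-R.T@t,R.round(2).tolist())
cv2.imwrite("pics/w1.png",im); np.savez("w1.npz",im=im,d=d,K=K,R=R,t=t)
E
```

```text
time: 1.7
ee_pos: [0.5671, 0.0412, 0.2492]
eef_rot: [-0.067, 0.704, 0.066, 0.704]
ft_force: [-1.1, 0.1, 0.5]
width: -0.0001
t 1.7 tcp [0.5671 0.0412 0.2492] F [-1.1  0.1  0.5]
shift [-0.003 -0.172  0.02 ] turn [-0.002 -0.001  0.001]
[[325.2, 0.0, 279.1], [0.0, 325.2, 212.3], [0.0, 0.0, 1.0]] [0.49276928 0.02736504 0.41214188] [[-0.19, 0.98, -0.0], [0.94, 0.18, 0.28], [0.27, 0.05, -0.96]]
```

View pics/w1.png

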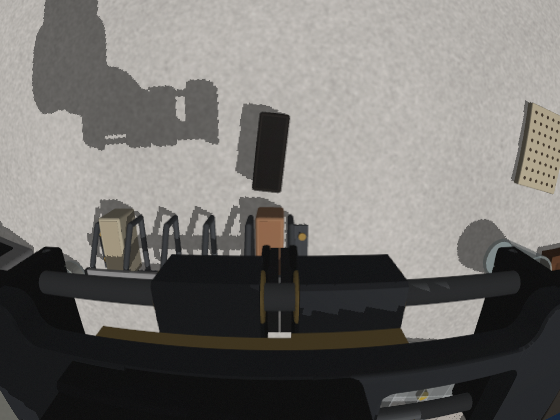

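The wrist view shows the brick at about (272,150), the gap mouths along row 215–250, and the hand hiding the rail. Next I'll measure the brick and hoops in this view.

```bash
cat >> h.py <<'E'
def fray(K,R,t,uv,z):
    uv=np.atleast_2d(uv).astype(float); q=(uv-K[:2,2])/K[0,0]; th=np.linalg.norm(q,axis=1,keepdims=True)
    p=np.c_[q/np.maximum(th,1e-9)*np.sin(th),np.cos(th)]@R; o=-R.T@t
    return o+p*((z-o[2])/p[:,2])[:,None]
def fcloud(d,K,R,t):
    v,u=np.mgrid[:d.shape[0],:d.shape[1]]; q=np.dstack([(u-K[0,2]),(v-K[1,2])])/K[0,0]; th=np.linalg.norm(q,axis=2)
    k=np.where(th>1e-9,np.tan(np.minimum(th,1.4))/np.maximum(th,1e-9),1)
    return (np.dstack([q[...,0]*k*d,q[...,1]*k*d,d])-t)@R
A=np.radians(10.9); U=np.array([np.cos(A),np.sin(A)]); V=np.array([-U[1],U[0]])
E
python3 - <<'E'
from h import *
z=np.load("w1.npz"); im,d,K,R,t=[z[k] for k in("im","d","K","R","t")]
P=fcloud(d,K,R,t)
m=(im.max(2)<60)&(abs(P[...,2]-.05)<.006)&(np.mgrid[:420,:560][0]<205)
n,l,st,_=cv2.connectedComponentsWithStats(m.astype(np.uint8)); k=1+np.argmax(st[1:,4]); v,u=np.nonzero(l==k); print(st[k])
print("block",cv2.minAreaRect(fray(K,R,t,np.c_[u,v],.05)[:,:2].astype(np.float32)),np.median(P[l==k][:,2]))
o=np.array([.694,-.0545])-.062*U
for c,nm in((1,'hoop'),):
    vv,uu=np.mgrid[:420,:560]
    m=(im.max(2)<75)&(P[...,2]>.034)&(P[...,2]<.05)&(vv>205)&(vv<250)&(uu<330)&(uu>80)
    n,l,st,ce=cv2.connectedComponentsWithStats(m.astype(np.uint8))
    for i in range(1,n):
        if st[i,4]<12: continue
        q=P[l==i]; 
        e=q[:,:2]-o; print(ce[i].round(0),st[i,4],"rack x min/max",(e@U).min().round(4),(e@U).max().round(4),"y med",np.median(e@V).round(4),"z",q[:,2].min().round(3),q[:,2].max().round(3))
E
```

```text
[ 252  112   38   80 2295]
block ((0.5286607146263123, 0.022472837939858437), (0.08842800557613373, 0.033086225390434265), 3.8640146255493164) 0.050881825162311115
[269. 215.] 82 rack x min/max -0.0106 -0.0088 y med 0.1049 z 0.034 0.048
[112. 216.] 40 rack x min/max -0.0104 -0.0084 y med -0.1023 z 0.035 0.049
[130. 228.] 87 rack x min/max -0.0004 0.0198 y med -0.0747 z 0.034 0.05
[166. 228.] 75 rack x min/max -0.0006 0.0149 y med -0.0231 z 0.035 0.05
[ 97. 228.] 55 rack x min/max 0.0003 0.0163 y med -0.1268 z 0.038 0.05
[206. 228.] 78 rack x min/max 0.0002 0.0153 y med 0.0286 z 0.034 0.05
[248. 229.] 90 rack x min/max -0.0004 0.0138 y med 0.0799 z 0.036 0.05
[291. 229.] 92 rack x min/max -0.0001 0.0164 y med 0.1311 z 0.034 0.05
```

All three views agree to 2–3 mm: rack origin about (0.632,-0.064), yaw 10.9°, and brick at (0.5287,0.0225), yaw 3.9°. Now I'll go above rail1.

```bash
cat >> h.py <<'E'
O=np.array([.632,-.0638])
def rg(x,y,z,dyaw=0): p=O+x*U+y*V; goal([p[0],p[1],z],10.9+dyaw); q=r.read_state()["ee_pos"][:2]-O; print("rack xy",(q@U).round(4),(q@V).round(4))
E
python3 -c "
from h import *
rg(.062,.104,.10)"
```

```text
t 1.75 tcp [0.5662 0.0441 0.2492] F [-0.4  1.4  0. ]
shift [ 0.596 -0.058  0.426] turn [ 0.    -0.001  0.   ]
rack xy -0.0442 0.1184
```

```bash
python3 -m pendant '0 -0.05 0.426 0 0 0;0.1 -0.058 0.426 0 0 0;0.3 -0.058 0.426 0 0 0;0.45 -0.058 0.426 0 0 0;0.58 -0.058 0.426 0 0 0;0.596 -0.058 0.426 0 0 0;0.596 -0.058 0.426 0 0 0;0.596 -0.058 0.426 0 0 0'
python3 -c "
from h import *
rg(.062,.104,.082)"
```

```text
time: 2.55
ee_pos: [0.6741, 0.0518, 0.1034]
eef_rot: [-0.068, 0.703, 0.069, 0.705]
ft_force: [0.1, 0.6, -0.4]
width: 0.0003
t 2.55 tcp [0.6741 0.0518 0.1034] F [ 0.1  0.6 -0.4]
shift [ 0.086 -0.006 -0.005] turn [ 0.002  0.002 -0.   ]
rack xy 0.0632 0.1056
```

```bash
python3 -m pendant '0.04 0 0 0 0 0;0.068 0 0 0 0 0;0.076 0 0 0 0 0;0.076 0 0 0 0 0;0.076 0 0 0 0 0'; python3 -m pendant '0.004 0 0 0 0 0;0.008 0 0 0 0 0;0.008 0 0 0 0 0'
```

```text
time: 3.05
ee_pos: [0.6731, 0.0505, 0.0822]
eef_rot: [-0.068, 0.704, 0.068, 0.704]
ft_force: [0.5, 0.2, 0.8]
width: 0.0008
time: 3.35
ee_pos: [0.6732, 0.0505, 0.0806]
eef_rot: [-0.068, 0.704, 0.068, 0.704]
ft_force: [-1.2, 0.5, 3.4]
width: 0.0005
```

```bash
python3 -m pendant '0.006 0 0 0 0 0;0.006 0 0 0 0 0;0.006 0 0 0 0 0'; python3 -c "
from h import *
rg(.062,0,.078)"
```

```text
time: 3.65
ee_pos: [0.6732, 0.0505, 0.0805]
eef_rot: [-0.068, 0.704, 0.068, 0.704]
ft_force: [-8.0, -0.3, 15.0]
width: 0.0006
t 3.65 tcp [0.6732 0.0505 0.0805] F [-8.  -0.3 15. ]
shift [ 0.01  -0.418 -0.001] turn [ 0.001  0.001 -0.   ]
rack xy 0.0621 0.1045
```

Firm contact at z = 0.0805, as expected for the rail top. I'll slide to rail2, then rail3.

```bash
python3 -m pendant '-0.002 -0.05 0 0 0 0;-0.002 -0.1 0 0 0 0;-0.002 -0.15 0 0 0 0;-0.002 -0.208 0 0 0 0;-0.002 -0.208 0 0 0 0;-0.002 -0.208 0 0 0 0'; python3 -c "
from h import *
rg(.062,0,.078)"
```

```text
time: 4.25
ee_pos: [0.6843, -0.0019, 0.0806]
eef_rot: [-0.068, 0.703, 0.067, 0.705]
ft_force: [0.4, -2.5, 7.6]
width: 0.0007
t 4.25 tcp [ 0.6843 -0.0019  0.0806] F [ 0.4 -2.5  7.6]
shift [ 0.011 -0.203 -0.005] turn [0.001 0.002 0.001]
rack xy 0.0631 0.0508
```

```bash
python3 -m pendant '0 -0.05 0 0 0 0;0 -0.1 0 0 0 0;0 -0.15 0 0 0 0;0 -0.195 0 0 0 0;0 -0.2 0 0 0 0;0 -0.2 0 0 0 0'; python3 -m pendant '0 0 0 0 0 0;0 0 0 0 0 0'; python3 -c "
from h import *
rg(.062,0,.078)"
```

```text
time: 4.85
ee_pos: [0.6937, -0.0496, 0.0806]
eef_rot: [-0.068, 0.703, 0.068, 0.705]
ft_force: [-0.0, -0.5, 7.1]
width: 0.0002
time: 5.05
ee_pos: [0.6937, -0.0496, 0.0806]
eef_rot: [-0.068, 0.703, 0.068, 0.705]
ft_force: [-0.3, 0.1, 7.8]
width: 0.0006
t 5.05 tcp [ 0.6937 -0.0496  0.0806] F [-0.3  0.1  7.8]
shift [ 0.01  -0.009 -0.005] turn [0.001 0.002 0.   ]
rack xy 0.0633 0.0022
```

Rail3 is touched. I'll lift, then go above the brick aligned to it, with the jaws part open (~50 mm).

```bash
python3 -m pendant '-0.2 0 0 0 0 0;-0.3 0 0 0 0 0;-0.3 0 0 0 0 0;-0.3 0 0 0 0 0' 0.2 5; python3 -c "
from h import *
goal([.5287,.0225,.13],3.9)"
```

```text
time: 5.45
ee_pos: [0.6927, -0.0496, 0.1542]
eef_rot: [-0.068, 0.704, 0.068, 0.704]
ft_force: [-1.0, -0.2, -0.6]
width: 0.0247
t 5.45 tcp [ 0.6927 -0.0496  0.1542] F [-1.  -0.2 -0.6]
shift [ 0.096  0.408 -0.589] turn [ 0.083  0.001 -0.   ]
```

```bash
python3 -m pendant '0 0.408 -0.585 0.083 0 0;0 0.408 -0.585 0.083 0 0;0 0.408 -0.585 0.083 0 0;0 0.408 -0.585 0.083 0 0;0.08 0.408 -0.585 0.083 0 0;0.08 0.408 -0.585 0.083 0 0;0.08 0.408 -0.585 0.083 0 0;0.08 0.408 -0.585 0.083 0 0'; python3 -c "
from h import *
goal([.5287,.0225,.018],3.9)
im,d=vision.camera('wrist'); cv2.imwrite('pics/w2.png',im)"
```

```text
time: 6.25
ee_pos: [0.5299, 0.0221, 0.1341]
eef_rot: [-0.024, 0.707, 0.023, 0.707]
ft_force: [0.1, 0.1, -0.7]
width: 0.0522
t 6.25 tcp [0.5299 0.0221 0.1341] F [ 0.1  0.1 -0.7]
shift [ 0.465  0.002 -0.005] turn [-0.001 -0.     0.   ]
```

View pics/w2.png

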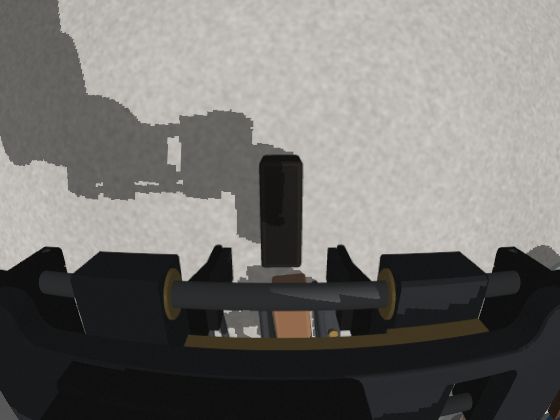

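The brick (columns 260–302) sits midway between the fingers (about 222 and 340) and is parallel to them. I'll lower the hand.

```bash
python3 -m pendant '0.1 0 -0.003 0 0 0;0.2 0 -0.003 0 0 0;0.3 0 -0.003 0 0 0;0.4 0 -0.003 0 0 0;0.46 0 -0.003 0 0 0;0.46 0 -0.003 0 0 0;0.46 0 -0.003 0 0 0'; python3 -m pendant '0 0 0 0 0 0;0 0 0 0 0 0;0 0 0 0 0 0' -0.1 3;python3 -c "
from h import *
rg(-.085,0,.018)"
```

```text
time: 7.0
ee_pos: [0.5292, 0.0223, 0.0195]
eef_rot: [-0.024, 0.707, 0.024, 0.707]
ft_force: [0.3, -0.4, 0.8]
width: 0.0526
time: 7.3
ee_pos: [0.5292, 0.0226, 0.0197]
eef_rot: [-0.024, 0.706, 0.024, 0.707]
ft_force: [-0.4, -0.7, -0.1]
width: 0.0406
t 7.3 tcp [0.5292 0.0226 0.0197] F [-0.4 -0.7 -0.1]
shift [ 0.007 -0.414  0.05 ] turn [-0.082  0.001 -0.   ]
rack xy -0.0846 0.1043
```

```bash
python3 -m pendant '0 -0.02 0 0 0 0;0 -0.05 0.005 -0.01 0 0;0 -0.075 0.01 -0.015 0 0;0 -0.1 0.012 -0.02 0 0;0 -0.13 0.015 -0.025 0 0;0 -0.16 0.02 -0.03 0 0;0 -0.19 0.023 -0.035 0 0;0 -0.21 0.025 -0.04 0 0'
python3 -m pendant '0 -0.03 0.003 -0.006 0 0;0 -0.06 0.006 -0.012 0 0;0 -0.09 0.009 -0.018 0 0;0 -0.12 0.012 -0.024 0 0;0 -0.15 0.015 -0.03 0 0;0 -0.18 0.018 -0.036 0 0;0 -0.204 0.022 -0.041 0 0;0 -0.204 0.022 -0.041 0 0'
python3 - <<'E'
from h import *
rg(-.085,0,.018)
im,d=vision.camera('wrist'); cv2.imwrite('pics/w3.png',im)
E
```

```text
time: 8.1
ee_pos: [0.5386, -0.0304, 0.019]
eef_rot: [-0.045, 0.706, 0.045, 0.706]
ft_force: [-1.0, 1.9, 1.7]
width: 0.0393
time: 8.9
ee_pos: [0.5506, -0.0806, 0.019]
eef_rot: [-0.067, 0.704, 0.066, 0.704]
ft_force: [0.9, 0.4, -0.0]
width: 0.0393
t 8.9 tcp [ 0.5506 -0.0806  0.019 ] F [ 0.9  0.4 -0. ]
shift [ 0.004  0.004 -0.007] turn [-0.001  0.     0.   ]
rack xy -0.0831 -0.0011
```

View pics/w3.png

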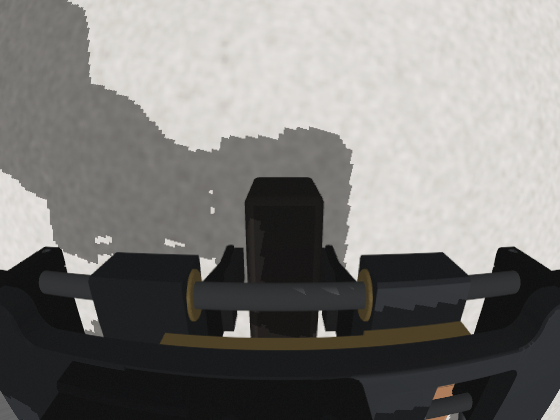

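The brick is upright between the fingers (columns 246–323). I'll centre it, close lightly to square it, open, and rise.

```bash
python3 -m pendant '0 0.004 0 0 0 0;0 0.004 0 0 0 0;0 0.004 0 0 0 0;0 0.004 0 0 0 0;0 0.004 0 0 0 0' -0.3 3; python3 -m pendant '0 0 0 0 0 0;0 0 0 0 0 0;0 0 0 0 0 0;0 0 0 0 0 0;0 0 0 0 0 0' 0.2; python3 -m pendant '-0.1 0 0 0 0 0;-0.2 0 0 0 0 0;-0.3 0 0 0 0 0;-0.4 0 0 0 0 0;-0.5 0 0 0 0 0;-0.5 0 0 0 0 0'; python3 - <<'E'
from h import *
rg(-.160,0,.14)
E
```

```text
time: 9.45
ee_pos: [0.5502, -0.0781, 0.019]
eef_rot: [-0.067, 0.704, 0.067, 0.704]
ft_force: [-0.7, 1.0, -0.7]
width: 0.0338
time: 9.95
ee_pos: [0.5503, -0.0784, 0.019]
eef_rot: [-0.067, 0.704, 0.067, 0.704]
ft_force: [-0.5, 0.4, 0.9]
width: 0.0517
time: 10.55
ee_pos: [0.5521, -0.0786, 0.1475]
eef_rot: [-0.067, 0.702, 0.067, 0.706]
ft_force: [0.8, 0.1, 0.2]
width: 0.0522
t 10.55 tcp [ 0.5521 -0.0786  0.1475] F [0.8 0.1 0.2]
shift [ 0.028 -0.002 -0.315] turn [-0.001  0.004  0.   ]
rack xy -0.0812 0.0005
```

```bash
python3 -m pendant '0 0 -0.1 0 0 0;0 0 -0.2 0 0 0;0 0 -0.3 0 0 0;0 0 -0.33 0 0 0;0 0 -0.33 0 0 0;0 0 -0.33 0 0 0' -1; python3 - <<'E'
from h import *
rg(-.16,0,.018)
for n in("top",):
    im,d,K,R,t=cam(n); P=cloud(d,K,R,t); e=P[...,:2]-O
    m=(im.max(2)<75)&(abs(P[...,2]-.05)<.006)&(e@U<-.02)&(e@U>-.15)&(abs(e@V)<.04)
    v,u=np.nonzero(m); c,s,a=cv2.minAreaRect(ray(K,R,t,np.c_[u,v],.05)[:,:2].astype(np.float32)); e=np.array(c)-O; print(n,len(u),"rack",(e@U).round(4),(e@V).round(4),np.round(s,4),a)
    cv2.imwrite("pics/t2.png",cv2.resize(im[140:300,190:365],(700,640)))
E
```

```text
time: 11.15
ee_pos: [0.47, -0.0935, 0.1441]
eef_rot: [-0.067, 0.704, 0.067, 0.704]
ft_force: [-0.5, -0.2, 0.1]
width: 0.0123
t 11.15 tcp [ 0.47   -0.0935  0.1441] F [-0.5 -0.2  0.1]
shift [ 0.504 -0.006  0.018] turn [-0.  0. -0.]
rack xy -0.1646 0.0015
top 44 rack -0.0533 -0.0 [0.0225 0.0351] 0.07769589871168137
```

The top view is partly hidden by the hand. The visible front of the brick is centred at y≈0, so I'll go down behind it.

```bash
python3 -m pendant '0.1 -0.003 0 0 0 0;0.2 -0.003 0 0 0 0;0.3 -0.003 0 0 0 0;0.4 -0.003 0 0 0 0;0.5 -0.003 0 0 0 0;0.5 -0.003 0 0 0 0;0.5 -0.003 0 0 0 0'; python3 - <<'E'
from h import *
rg(-.1,0,.018)
c=vision.get_calibration("wrist"); im,d=vision.camera("wrist")
K=np.array(c["camera_matrix"]);R=cv2.Rodrigues(np.array(c["rvec"]))[0];t=np.array(c["tvec"]).ravel()
P=fcloud(d,K,R,t); e=P[...,:2]-O; x=e@U;y=e@V
m=(abs(P[...,2]-.05)<.005)&(x<-.02)&(x>-.14)&(abs(y)<.04)&(im.max(2)<75); print(m.sum())
if m.sum()>20: print("x",x[m].min(),x[m].max(),"y",y[m].min(),y[m].max())
cv2.imwrite("pics/w4.png",im)
E
```

```text
time: 11.9
ee_pos: [0.4697, -0.0946, 0.0192]
eef_rot: [-0.067, 0.704, 0.067, 0.704]
ft_force: [0.7, -0.6, -0.0]
width: 0.0003
t 11.9 tcp [ 0.4697 -0.0946  0.0192] F [ 0.7 -0.6 -0. ]
shift [ 0.004 -0.001  0.261] turn [-0.001 -0.001  0.   ]
rack xy -0.1652 0.0004
0
```

View pics/w4.png

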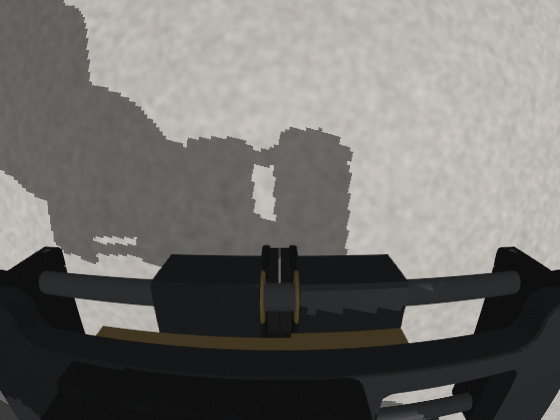

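The wrist view is clear behind the hand; the brick itself is hidden. I'll push to just short of the mouth and check from the scene and top cameras.

```bash
python3 -m pendant '0 0 0.05 0 0 0;0 0 0.08 0 0 0;0 0 0.11 0 0 0;0 0 0.14 0 0 0;0 0 0.17 0 0 0;0 0 0.2 0 0 0;0 0 0.22 0 0 0;0 0 0.22 0 0 0'; cat > chk.py <<'E'
from h import *
import sys
rg(-.02,0,.018)
for n in("scene","top"):
    im,d,K,R,t=cam(n); P=cloud(d,K,R,t); e=P[...,:2]-O; x=e@U;y=e@V
    m=(im.max(2)<75)&(abs(P[...,2]-.05)<.005)&(x<.05)&(x>-.16)&(abs(y)<.021)
    if m.sum()<8: print(n,"few");continue
    v,u=np.nonzero(m); c,s,a=cv2.minAreaRect(ray(K,R,t,np.c_[u,v],.05)[:,:2].astype(np.float32)); e=np.array(c)-O; print(n,len(u),"rack",(e@U).round(4),(e@V).round(4),np.round(s,4),round(a,1),"x",x[m].min().round(3),x[m].max().round(3))
    if n=="scene": cv2.imwrite(sys.argv[1],cv2.resize(im[180:310,210:370],(800,650),interpolation=cv2.INTER_CUBIC)[:600])
E
python3 chk.py pics/s2.png
```

```text
time: 12.75
ee_pos: [0.5241, -0.084, 0.019]
eef_rot: [-0.067, 0.704, 0.067, 0.704]
ft_force: [0.0, -0.8, 0.4]
width: 0.0007
t 12.75 tcp [ 0.5241 -0.084   0.019 ] F [ 0.  -0.8  0.4]
shift [ 0.004 -0.002  0.359] turn [-0.  0.  0.]
rack xy -0.1097 0.0005
scene 289 rack -0.044 -0.0052 [0.1322 0.0408] 16.7 x -0.113 0.024
top few
```

View pics/s2.png

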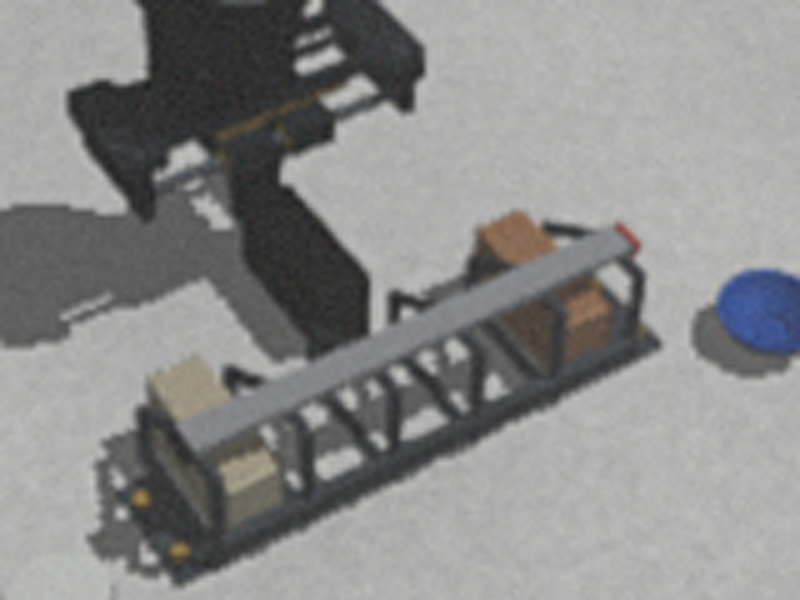

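The scene view shows the brick upright, with its front face (columns 310–368) at the mouth of gap 3. The y reading of -5 mm equals this camera's own offset on the rail, so the brick is centred. I'll push on slowly and watch the force.

```bash
python3 -m pendant '0 0 0.03 0 0 0;0 0 0.06 0 0 0;0 0 0.09 0 0 0;0 0 0.12 0 0 0;0 0 0.12 0 0 0';  python3 -m pendant '0 0 0.03 0 0 0;0 0 0.06 0 0 0;0 0 0.09 0 0 0;0 0 0.12 0 0 0;0 0 0.12 0 0 0'; python3 chk.py pics/s3.png
```

```text
time: 13.35
ee_pos: [0.5541, -0.0782, 0.0191]
eef_rot: [-0.067, 0.704, 0.067, 0.704]
ft_force: [-0.4, 0.2, -0.2]
width: 0.0006
time: 13.85
ee_pos: [0.5835, -0.0725, 0.0191]
eef_rot: [-0.067, 0.704, 0.067, 0.704]
ft_force: [-0.8, -0.7, 0.5]
width: 0.0006
t 13.85 tcp [ 0.5835 -0.0725  0.0191] F [-0.8 -0.7  0.5]
shift [ 0.004 -0.003  0.117] turn [-0.     0.001  0.   ]
rack xy -0.0493 0.0007
scene 230 rack -0.0105 -0.0015 [0.0746 0.0437] 13.1 x -0.051 0.027
top few
```

```bash
python3 -m pendant '0 -0.002 0.03 0 0 0;0 -0.002 0.06 0 0 0;0 -0.002 0.09 0 0 0;0 -0.002 0.1 0 0 0;0 -0.002 0.1 0 0 0';  python3 -m pendant '0 0 0.008 0 0 0;0 0 0.016 0 0 0;0 0 0.016 0 0 0'; python3 -m pendant '0 0 0.008 0 0 0;0 0 0.012 0 0 0;0 0 0.012 0 0 0'
```

```text
time: 14.45
ee_pos: [0.6075, -0.0686, 0.019]
eef_rot: [-0.067, 0.704, 0.067, 0.704]
ft_force: [-0.2, 0.1, -0.6]
width: 0.0008
time: 14.75
ee_pos: [0.611, -0.0679, 0.019]
eef_rot: [-0.067, 0.704, 0.067, 0.704]
ft_force: [0.6, 0.9, -1.0]
width: 0.0005
time: 15.05
ee_pos: [0.6135, -0.0675, 0.019]
eef_rot: [-0.067, 0.704, 0.067, 0.704]
ft_force: [-3.4, 0.3, 1.9]
width: 0.0004
```

```bash
python3 -m pendant '0 0 0.004 0 0 0;0 0 0.008 0 0 0;0 0 0.008 0 0 0'; python3 chk.py pics/s3.png
```

```text
time: 15.35
ee_pos: [0.6136, -0.0675, 0.0189]
eef_rot: [-0.066, 0.706, 0.067, 0.702]
ft_force: [-13.0, -0.6, 11.2]
width: 0.0007
t 15.35 tcp [ 0.6136 -0.0675  0.0189] F [-13.   -0.6  11.2]
shift [ 0.004  0.001 -0.005] turn [-0.001 -0.003 -0.001]
rack xy -0.0188 -0.0002
scene 131 rack 0.0069 0.0002 [0.0428 0.0432] 8.0 x -0.013 0.028
top few
```

View pics/s3.png

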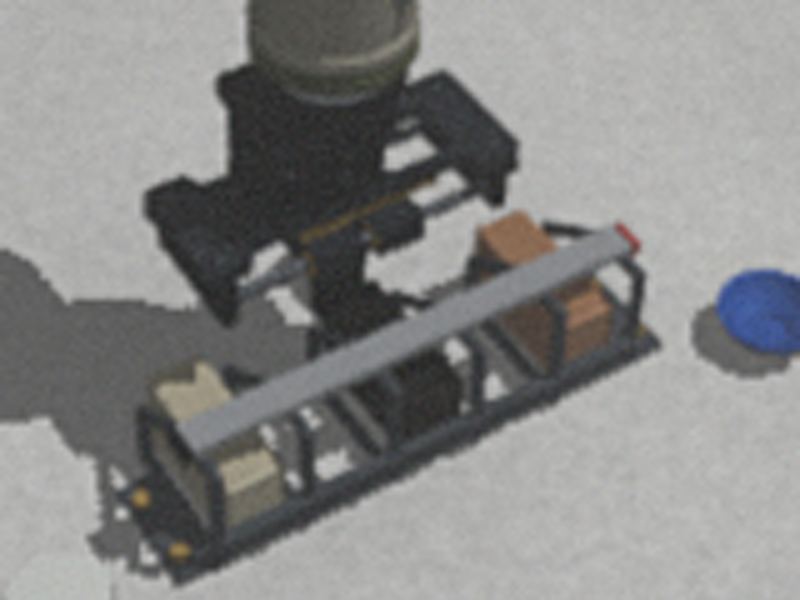

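The brick now reaches the rear bar just as the stored bricks do, and the force jumped to 13 N with no further motion, so it is home. I'll back straight off, rise and check.

```bash
python3 -m pendant '0 0 -0.03 0 0 0;0 0 -0.1 0 0 0;0 0 -0.25 0 0 0;-0.15 0 -0.4 0 0 0;-0.3 0 -0.55 0 0 0;-0.5 0 -0.6 0 0 0;-0.6 0 -0.6 0 0 0;-0.6 0 -0.6 0 0 0'; python3 - <<'E'
from h import *
im,d,K,R,t=cam("top"); P=cloud(d,K,R,t); e=P[...,:2]-O; x=e@U;y=e@V
m=(im.max(2)<75)&(abs(P[...,2]-.05)<.006)&(x<.05)&(x>-.1)&(abs(y)<.021)
print(m.sum()); 
if m.sum(): print("x",x[m].min(),"y",y[m].min(),y[m].max())
c=vision.get_calibration("wrist"); im2,d=vision.camera("wrist")
K=np.array(c["camera_matrix"]);R=cv2.Rodrigues(np.array(c["rvec"]))[0];t=np.array(c["tvec"]).ravel()
P=fcloud(d,K,R,t); e=P[...,:2]-O; x=e@U;y=e@V
m=(abs(P[...,2]-.04)<.012)&(x<.05)&(x>-.14)&(abs(y)<.021); print(m.sum(), x[m].min() if m.sum() else 0)
cv2.imwrite("pics/end.png",np.hstack([cv2.resize(im[130:250,180:365],(400,300)),cv2.resize(im2,(400,300))]))
print(r.read_state()["time"],r.read_state()["ee_pos"])
E
```

```text
time: 16.25
ee_pos: [0.4708, -0.0956, 0.1737]
eef_rot: [-0.066, 0.701, 0.067, 0.707]
ft_force: [1.4, -0.1, -0.6]
width: 0.0005
181
x -0.009181848156483999 y -0.015741859533450427 0.020544719042825968
135 -0.009118976029063615
16.35 [ 0.46904791 -0.09507836  0.16953785]
```

View pics/end.png

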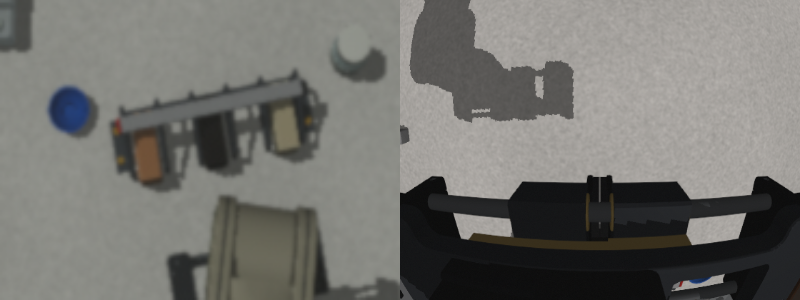

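The rear face sits at x = -9 mm in both views (expected -8), inside the middle gap, square, and the other things haven't moved. The hand is clear, so I'm handing in.

```bash
python3 -c "
from bench import close_job
print(close_job())"
```

```text
the job is handed in; nothing more can be done
None
```

The job is done and handed in, at about 16 s of the 67 s allowed; no verdict was reported.

**Rail:** I ran the closed fingertips along it from over the first gap to the second and third (steady 7–15 N, z about 80.5 mm). I stopped and lifted over the third gap, 2 mm to the left of its middle.

**Brick:** I slid the brick sideways between the part-open fingertips and closed them once at 3 N to square it, without lifting. Then I pushed it from behind with the shut fingertips into the third gap. It stopped on the bar, with the force rising to 13 N and no further motion, and I drew the hand clear.

**Last checks:**
- **Position:** the brick's rear face is 9 mm in front of the mouth in both the top and wrist views (8 mm expected). That puts its centre at about x = 36 mm, y within about 3 mm of the middle.
- **Attitude and surroundings:** the brick looked upright and square. The stored bricks, jar and dish looked unmoved. The beaker, board and hammer were outside the last picture, but the hand never went low near them.
- **Disagreement:** the scene camera read about 5 mm off the top camera on both the rail and the brick. I treated this as a calibration offset, and a wrist-camera fit of the hoops agreed with the top view.

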